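# Next product in front of the camera

## Robot

A 7-joint arm with a two-finger parallel gripper is mounted at the origin on the work surface. World frame = base frame: x ahead of the robot, y to its left, z up, the work surface at z = 0. Lengths are in m, angles in degrees, forces in N, time in s.
With the tool pointing down it reaches from about 0.425 to 1.025 m from the base axis. Payload 9.4 kg.
Tool frame: the origin (TCP) lies midway between the tips of the shut fingers; the grasp point (between the pads) lies 19 mm behind it; x points along the fingers, y is the direction in which the jaws open and shut, and the axes are right-handed (so a half turn about x gives the same grasp; the last joint's range is limited). The gripper opens to 85 mm and grips with 20 to 120 N. Pads are 22 mm wide; open, the fingers measure 114 mm over their backs; the gripper's body (76 mm by 85 mm) begins 54 mm behind the grasp point. The pads swing forward as they close: fully open they stand 13 mm farther back than shut.
Start: joints at [-68.967, 34.337, -0.143, 91.639, 0.103, 54.024, -4.572], TCP at [0.311, 0.655, 0.231] pointing down, gripper open.
Joint ranges: [-147.43, 147.43], [-19.82, 112.94], [-74.19, 73.91], [6.32, 146.72], [-59.91, 239.91], [6.04, 106.73], [-150.56, 150.56]. Speed limits (degrees/s): [127.2, 127.2, 172.46, 172.46, 180, 180, 180].

## Interface

Orientations are given as [roll, pitch, yaw] about the fixed x, y, z axes, in that order (R = Rz(yaw) Ry(pitch) Rx(roll)).
In Python, from workcell import ctrl gives the robot as it stands.
- The arm moves only by the tool move_arm, never from a script. Its argument "steps" is a list of rows, each a list of 3 entries, a list of its own where there are three numbers: the shift along the tool's x, y, z in m, then the turn, a rotation vector about the tool's x, y, z in rad, then the closure in counts, from 0 (fully open) to 255 (shut). In form: [[[tx, ty, tz], [ax, ay, az], jaw], ...]. A call has exactly 10 rows; each row is the pose to reach, as a shift and turn from the pose commanded when the call began, along the tool's axes at that moment; what a row does not reach only later rows make up. A row lasts 1/10 s, in which the tool goes at most 50 mm and 8.59 degrees, less where a joint would pass 70% of its speed; a pose out of reach is approached as far as the arm can. A call with a gripper value outside its range is refused whole. The fingers move at their own pace and stop on an object; "squeeze" is the grip in N (left out, the last holds). Time passes only in rows, so rows that repeat a pose let the fingers close, or fill a call up. It gives the time, the measured TCP pose, the force and the opening at its end, in the units of the state.
- ctrl.get_obs(): the state, without advancing time (a new reading comes with each control period).
- ctrl.camera(name): name is "side" or "top"; returns a dict with "color" (384x512x3 uint8, red, green, blue), "K" (3x3 intrinsics, pixels), "dist_coeffs" ([k1, k2, p1, p2, k3] as OpenCV has them; the pictures are not rectified), "xyz" and "rotation" of the camera in the world. Camera axes: x right, y up, looking along -z (the intrinsics and any distortion apply to the point x, -y, -z); pixel columns grow to the right and rows downward; lengths in m; the calibration is good to about 2 mm. A picture is of the moment at which its call begins. There is no depth.
- ctrl.job_done(): hands the job in, once; it reports no verdict.
The state is a dict: "time": time; "qpos": joint angles; "qd": joint speeds; "effort": joint torques, N m; "eef_pos": TCP position; "eef_rot": TCP orientation; "wrist_force": force on the tool from outside, world axes, zero at the start; "moment": the same for the moment, N m; "finger_gap": finger opening in m.
Only numpy, scipy, OpenCV 4.12 (cv2) and the standard library are available. Lean on these libraries where they do the work, as an engineer would, in place of code of your own. Each camera call takes 0.05 s, during which the arm holds its last target. There are 200 camera calls.

## Task

Set up the next product photo: turn the turntable (its upright pegs are there to push it round by) until it clicks to rest with the narrow-necked vase standing in front of the camera, and slide the frosted screen along its track, away from the lens, until it is fully open. Never touch the four white products with the robot; they must stay standing upright on the turntable, and the mug, brush and lens cap must be left where they are.

Things in the scene. Friction and masses are not known exactly. Their poses are not given: they have to be found in the camera images.
- rig: Fixed photo rig: plywood board 12 mm thick carrying turntable, screen and camera. Origin on the table surface under the turntable's axis, z up; its y axis points from the turntable to the camera. Board: x -150 to 150 and y -150 to 250 mm, longer (x to 250) under the track. The screen's track runs along x at y = 235 mm, x -92 to 242 mm, an aluminium post 130 mm high at each end.
- lens (a point): Front centre of the lens of the black camera, fixed to the rig at y = 325 mm, 107 mm above the table, looking along the rig's -y. Camera body 120 mm wide (along x), from y = 375 to 425 mm, top 162 mm above the table.
- hub (a point): Centre of the turntable's top face, fixed to the rig, 60 mm above the table. Light wood plate, diameter 284 mm, 12 mm thick. Six stations (flat cork discs) at radius 78 mm; at rest they lie at 30, 90, 150, 210, 270, 330 degrees counter-clockwise from the rig's x axis. The one at 90 degrees is in front of the camera.
- peg0 (a point): Centre of the top of one of the six upright aluminium pegs on the plate, the one at 0 degrees when the turntable joint is 0; it turns with the plate. Pegs: diameter 14 mm, 68 mm tall above the plate, tops 128 mm above the table, at radius 128 mm, between the stations: at rest at 0, 60, 120, 180, 240, 300 degrees from the rig's x axis.
- turntable (a joint): Turntable angle, rad, positive counter-clockwise from above, 0 at the start; turns either way. A detent pulls it to every 60 degrees (1.047 rad): it resists with up to 0.3 N m plus some damping (2.5 to 5 N at a peg) up to half way, then runs on by itself, at 1.2 rad/s at most, into the next position.
- screen (a joint): Screen travel along the rig's +x axis, m: 0 = in front of the lens, 0.15 = fully open at the stop; slides with about 1.5 N of friction plus some damping and stays where it is left. Starts shut or nearly so (0 to 0.03).
- screen_peg (a point): Centre of the top of the upright aluminium handle peg on the screen: diameter 16 mm, 50 mm tall above the screen's top edge, 25 mm from its -x edge (nearest the robot), top 186 mm above the table. Screen: white frosted panel 140 mm long, 6 mm thick (9 mm at its top edge), top edge 136 mm above the table.
- shot_spot (a point): Point fixed to the rig at the centre of the station in front of the camera, level with the plate's top face (rig x = 0, y = 78 mm).
- vase: White ceramic vase with a narrow neck, 82 mm tall, 50 mm wide at the belly, neck 18 mm; loose on the plate. Origin at the centre of its underside. Starts at the station next to the one in front of the camera, on one side or the other.
- bowl: White ceramic bowl, 54 mm across, 35 mm tall, loose on the plate; origin under its centre.
- jar: White straight jar with a wooden lid, 44 mm across, 60 mm tall, loose on the plate; origin under its centre.
- arch: White ceramic arch (two legs and a lintel), 50 x 30 mm, 68 mm tall, loose on the plate; origin under its centre.
- dust_brush: Brush 140 mm long lying on the table, bystander; origin under its middle.
- mug: White mug 76 mm across, 90 mm tall, bystander; origin under its centre.
- lens_cap: Black disc 60 mm across, 10 mm thick, lying on the rig's board between screen and camera, bystander; origin under its centre.
Mind the look-alikes: they are no part of the job. Leave any blue or yellow look-alike of the jar alone. What is shaped like the vase but turquoise is not meant.

How it is judged:
By the outcome, as a careful person would: the job done as asked, in the order asked, and still so for the second after the job is handed in, with the robot touching nothing.
It also fails if it takes over 53 s, if anything falls off the work surface, if the arm or the gripper's body presses on something with over 40 N, if the wrist force passes 120 N, or if a joint passes its speed limit or range.

## Working session

There is one attempt and no reset: what is moved stays moved. The work goes in short steps, Python scripts to look and compute and a tool call to move; the robot and the scene stay as the last step left them, time stands still between calls to the robot, and variables do not carry over. Pictures are saved under pics/ and viewed, about 8 in all and at most 12, crops included, and the job is handed in when it is done.

Besides the shell and the picture viewer there is one more tool, called after "Request:" as name(argument=value, ...) on one line, values as JSON. move_arm: Moves the arm, as the interface text tells. Its arguments: {"type":"object","properties":{"steps":{"type":"array"},"squeeze":{"type":"number"}},"required":["steps"]}

```bash
mkdir -p pics; python3 - <<'E'
from workcell import ctrl
import cv2,pickle
o=ctrl.get_obs();print(o)
d={}
for n in("top","side"):
    c=ctrl.camera(n);d[n]=c;cv2.imwrite(f"pics/{n}0.png",c["color"][:,:,::-1])
    print(n,c["K"],c["dist_coeffs"],c["xyz"],c["rotation"])
pickle.dump(d,open("c0.pkl","wb"))
E
```

```text
{'time': 0.0, 'qpos': array([-68.96699942,  34.38431041,  -0.14405008,  91.68021781,
         0.10269781,  54.02462943,  -4.57127158]), 'qd': array([-0.11701906,  0.06648203,  0.04071067, -0.07558985, -0.03872303,
       -0.03021319, -0.04148561]), 'effort': array([-3.92166030e-04, -7.76439357e+01,  1.56441148e+00, -2.58024251e+01,
        1.22362655e-02,  8.69785639e-03, -5.21853025e-06]), 'eef_pos': array([0.3111215 , 0.65433077, 0.23042443]), 'eef_rot': array([ -84.35707216,   89.91095322, -109.78200795]), 'wrist_force': array([-0.52585424, -0.25277266,  0.36322573]), 'moment': array([-0.00906771,  0.05605423,  0.02129924]), 'finger_gap': 0.08509639073284252}
top [[455.27989122   0.         256.73003457]
 [  0.         455.27989122 193.90543282]
 [  0.           0.           1.        ]] [-0.17661652  0.          0.          0.          0.        ] [ 0.28287263 -0.10489016  1.39014883] [ 10.4586401    0.29787321 -90.65505995]
side [[409.2703175    0.         254.5782314 ]
 [  0.         409.2703175  192.26712225]
 [  0.           0.           1.        ]] [-0.07079929  0.          0.          0.          0.        ] [ 0.0455924  -0.9381363   0.68005955] [ 60.80572647  -0.43382633 -27.48201121]
```

View pics/top0.png

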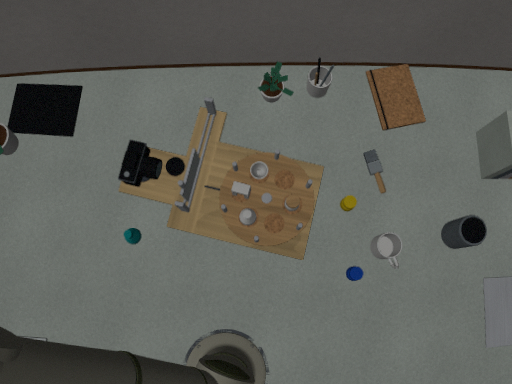

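View pics/side0.png

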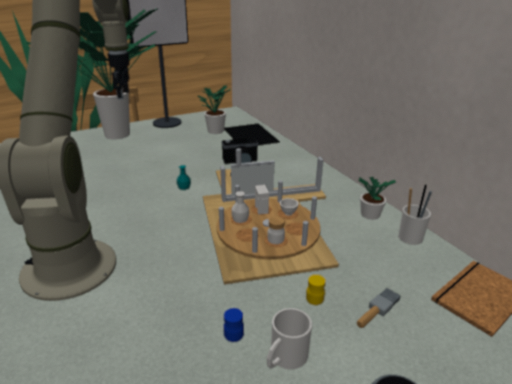

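```bash
python3 - <<'E'
import cv2,pickle
d=pickle.load(open("c0.pkl","rb"))
t=d["top"]["color"][90:265,110:335,::-1]
cv2.imwrite("pics/crop0.png",cv2.convertScaleAbs(cv2.resize(t,None,fx=3.5,fy=3.4,interpolation=cv2.INTER_CUBIC),alpha=1.6))
E
```

```text
(no output)
```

View pics/crop0.png

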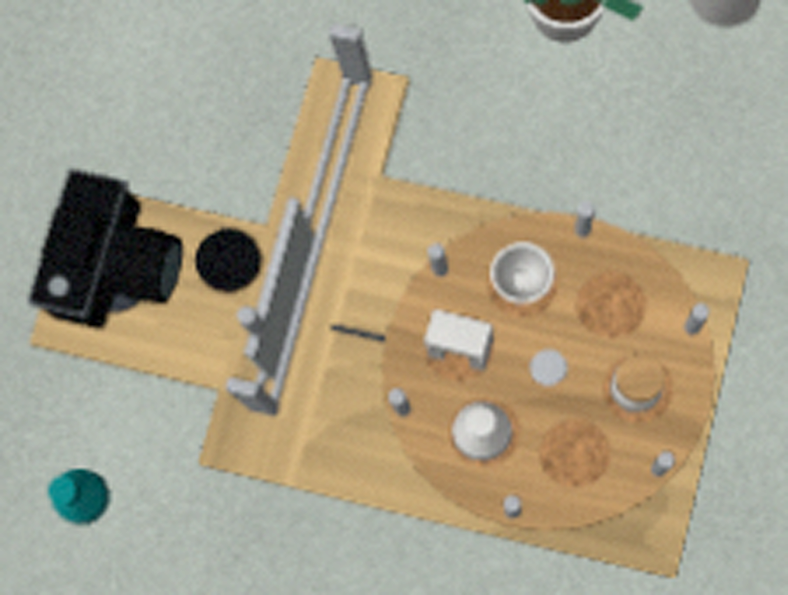

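```bash
cat > h.py <<'E'
import cv2,numpy as np
from scipy.spatial.transform import Rotation as R
def ray(c,px,z):
    p=cv2.undistortPoints(np.array(px,float).reshape(-1,1,2),c["K"],np.array(c["dist_coeffs"]))[:,0]
    d=R.from_euler("xyz",c["rotation"],degrees=True).apply(np.c_[p[:,0],-p[:,1],-np.ones(len(p))])
    o=np.array(c["xyz"]);return o+d*((z-o[2])/d[:,2])[:,None]
def crop(px):return np.array([(110+(x+.5)/3.5-.5,90+(y+.5)/3.4-.5) for x,y in px])
def proj(c,P):
    r=R.from_euler("xyz",c["rotation"],degrees=True).inv().apply(np.atleast_2d(P)-c["xyz"])*[1,-1,-1]
    return cv2.projectPoints(r,np.zeros(3),np.zeros(3),c["K"],np.array(c["dist_coeffs"]))[0][:,0]
E
python3 - <<'E'
import pickle,numpy as np
from h import *
d=pickle.load(open("c0.pkl","rb"));c=d["top"]
P=ray(c,crop([(586,213),(438,250),(396,396),(512,500),(662,457),(700,310)]),.128)[:,:2]
ang=np.radians([0,60,120,180,240,300])
print(P)
q=.128*np.c_[np.cos(ang),np.sin(ang)]
m=P.mean(0);z=((P-m)@[1,1j])*np.conj(q@[1,1j]);th=np.angle(z.sum());print("hub",m,"yaw",np.degrees(th),"r",np.hypot(*(P-m).T),np.degrees(np.angle(z)))
Rz=np.array([[np.cos(th),-np.sin(th)],[np.sin(th),np.cos(th)]])
torig=lambda p:(p-m)@Rz
s=ray(c,crop([(247,317)]),.186)[:,:2];print("screen peg",s,torig(s))
print("cam posts",torig(ray(c,crop([(348,35),(240,388)]),.130)[:,:2]))
print("vase top",torig(ray(c,crop([(483,418)]),.142)[:,:2]))
for n in d: print(n,proj(d[n],np.r_[m,.06]),proj(d[n],np.r_[m+Rz@[s@[0,0] if 0 else 0,.235],.136]))
print("tool R",R.from_euler("xyz",[-84.357,89.911,-109.782],degrees=True).as_matrix())
np.savez("rig.npz",m=m,th=th)
# jar/others
for nm,px,z in(("bowl",(522,272),.095),("jar",(640,378),.12),("arch",(459,333),.128)):print(nm,torig(ray(c,crop([px]),z)[:,:2]))
print(m+Rz@[0,.325])
E
```

```text
[[ 0.63672071 -0.16080218]
 [ 0.60602725 -0.03928   ]
 [ 0.48221371 -0.00523501]
 [ 0.39516188 -0.09738728]
 [ 0.42891962 -0.21734424]
 [ 0.55183007 -0.25166953]]
hub [ 0.5168122  -0.12861971] yaw -14.590907654118402 r [0.12415217 0.12625731 0.12814382 0.12559565 0.12488855 0.12793557] [-15.02366696 -14.95999607 -14.33588886 -14.39908511 -14.73011355
 -14.11455707]
screen peg [[0.53825315 0.10644613]] [[-0.03846734  0.23288608]]
cam posts [[ 0.23228001  0.23130587]
 [-0.08877308  0.23464049]]
vase top [[-0.06739337  0.03757308]]
top [[266.15833268 197.65686759]] [[186.1374773  173.44723529]]
side [[269.11606138 223.40356007]] [[250.72677439 162.51878177]]
tool R [[-5.25716804e-04  4.29328841e-01  9.03148089e-01]
 [-1.46167523e-03  9.03146919e-01 -4.29329135e-01]
 [-9.99998794e-01 -1.54581473e-03  1.52739820e-04]]
bowl [[0.0694707  0.03967684]]
jar [[-0.00143661 -0.07620118]]
arch [[-0.00101076  0.07465389]]
[0.59868484 0.18589877]
```

Request:
move_arm(steps=[[[0, -0.02, 0.022], [0, 0, 0], 255], [[0, -0.05, 0.055], [0, 0, 0], 255], [[0, -0.08, 0.088], [0, 0, 0], 255], [[0, -0.11, 0.121], [0, 0, 0], 255], [[0, -0.14, 0.154], [0, 0, 0], 255], [[0, -0.17, 0.187], [0, 0, 0], 255], [[0, -0.2, 0.22], [0, 0, 0], 255], [[0, -0.23, 0.253], [0, 0, 0], 255], [[0, -0.26, 0.286], [0, 0, 0], 255], [[0, -0.28, 0.308], [0, 0, 0], 255]])

```text
time: 1.1
eef_pos: [0.4701, 0.2662, 0.2312]
eef_rot: [-69.1, 89.9, -94.7]
wrist_force: [1.7, 0.4, 0.6]
finger_gap: -0.0001
```

Request:
move_arm(steps=[[[0, -0.02, 0.022], [0.1, 0, 0], 255], [[0, -0.05, 0.055], [0.2, 0, 0], 255], [[0, -0.08, 0.088], [0.3, 0, 0], 255], [[0, -0.11, 0.121], [0.4, 0, 0], 255], [[0, -0.14, 0.154], [0.5, 0, 0], 255], [[0, -0.17, 0.187], [0.6, 0, 0], 255], [[0, -0.19, 0.21], [0.61, 0, 0], 255], [[0, -0.205, 0.2265], [0.61, 0, 0], 255], [[0, -0.205, 0.2265], [0.61, 0, 0], 255], [[0, -0.205, 0.2265], [0.61, 0, 0], 255]])

```text
time: 2.1
eef_pos: [0.5855, -0.0128, 0.2309]
eef_rot: [-131.1, 90.0, 168.5]
wrist_force: [-0.3, -0.3, 0.2]
finger_gap: 0.0001
```

```bash
cat >> h.py <<'E'
def state(x,y):
    from workcell import ctrl
    o=ctrl.get_obs();M=R.from_euler("xyz",o["eef_rot"],degrees=True).as_matrix();g=np.load("rig.npz");th=g["th"]
    Rz=np.array([[np.cos(th),-np.sin(th)],[np.sin(th),np.cos(th)]])
    p=o["eef_pos"];print(o["time"],p,"rig",(p[:2]-g["m"])@Rz,"F",o["wrist_force"],"gap",o["finger_gap"]);print("tool y",M[:,1],"z",M[:,2])
    t=[np.array(v) for v in zip(x,y)]
    for v in t:
        w=g["m"]+Rz@v;dl=np.r_[w,p[2]]-p;print("rig target",v,"world",w,"shift tool",M.T@dl)
E
cat > snap.py <<'E'
import sys,cv2
from workcell import ctrl
from h import *
n=sys.argv[1]
a=cv2.convertScaleAbs(ctrl.camera("top")["color"][90:265,110:335,::-1],alpha=1.6);a=cv2.resize(a,(450,350),interpolation=cv2.INTER_CUBIC)
b=cv2.resize(ctrl.camera("side")["color"][130:290,190:350,::-1],(350,350),interpolation=cv2.INTER_CUBIC)
cv2.imwrite(f"pics/{n}.png",np.hstack([a,b]))
E
python3 -c "
from h import *
a=np.radians([74,71,60,50,40,30]);state(.135*np.cos(a),.135*np.sin(a))"
```

```text
2.1 [ 0.58547467 -0.01284889  0.23090679] rig [0.03728355 0.12933427] F [-0.26208264 -0.28018998  0.20734377] gap 6.277842113901849e-05
tool y [ 8.69753645e-01  4.93485742e-01 -6.47056216e-04] z [ 4.93485450e-01 -8.69753869e-01 -5.63727768e-04]
rig target [0.03721104 0.12977033] world [ 0.58551435 -0.01240863] shift tool [ 4.19120015e-08  2.51776364e-04 -3.63341065e-04]
rig target [0.0439517  0.12764501] world [ 0.59150222 -0.01616348] shift tool [-5.63575780e-06  3.60677498e-03  5.85738319e-03]
rig target [0.0675     0.11691343] world [ 0.61158761 -0.03248115] shift tool [-2.53171770e-05  1.30235839e-02  2.99615838e-02]
rig target [0.08677633 0.103416  ] world [ 0.62684205 -0.05039929] shift tool [-4.12095659e-05  1.74488381e-02  5.30737943e-02]
rig target [0.103416   0.08677633] world [ 0.63875328 -0.07069411] shift tool [-5.46968121e-05  1.77934694e-02  7.66033172e-02]
rig target [0.11691343 0.0675    ] world [ 0.64695939 -0.09274898] shift tool [-6.53691125e-05  1.40470064e-02  9.98352199e-02]
```

Request:
move_arm(steps=[[[0.02, 0, 0], [0, 0, 0], 255], [[0.04, 0, 0], [0, 0, 0], 255], [[0.06, 0, 0], [0, 0, 0], 255], [[0.08, 0, 0], [0, 0, 0], 255], [[0.1, 0, 0], [0, 0, 0], 255], [[0.115, 0, 0], [0, 0, 0], 255], [[0.125, 0, 0], [0, 0, 0], 255], [[0.13, 0, 0], [0, 0, 0], 255], [[0.13, 0, 0], [0, 0, 0], 255], [[0.13, 0, 0], [0, 0, 0], 255]])

```text
time: 3.1
eef_pos: [0.5861, -0.0125, 0.1018]
eef_rot: [68.2, 90.0, 7.9]
wrist_force: [-0.3, -0.2, 0.2]
finger_gap: 0.0002
```

```bash
python3 snap.py s1
```

```text
(no output)
```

View pics/s1.png

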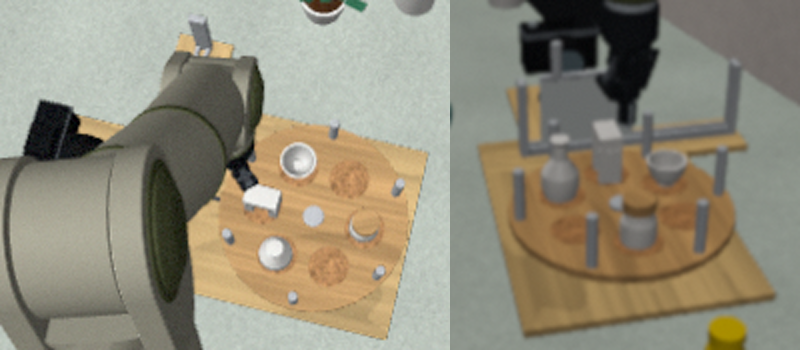

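Request:
move_arm(steps=[[[0, 0.002, 0.004], [0, 0, 0], 255], [[0, 0.005, 0.009], [0, 0, 0], 255], [[0, 0.007, 0.014], [0, 0, 0], 255], [[0, 0.009, 0.019], [0, 0, 0], 255], [[0, 0.011, 0.024], [0, 0, 0], 255], [[0, 0.013, 0.029], [0, 0, 0], 255], [[0, 0.014, 0.034], [0, 0, 0], 255], [[0, 0.015, 0.039], [0, 0, 0], 255], [[0, 0.016, 0.044], [0, 0, 0], 255], [[0, 0.017, 0.049], [0, 0, 0], 255]])

```text
time: 4.2
eef_pos: [0.6247, -0.0472, 0.1012]
eef_rot: [-130.1, 90.0, 169.5]
wrist_force: [-3.1, 1.5, 1.2]
finger_gap: 0.0001
```

```bash
python3 snap.py s2;python3 -c "
from h import *
a=np.radians([45,40,37,34]);state(.135*np.cos(a),.135*np.sin(a))"
```

```text
4.3 [ 0.62571444 -0.04782192  0.10138962] rig [0.08503581 0.10562618] F [-2.09304803  1.23382574 -0.52647175] gap 0.00020507653391369562
tool y [0.86967242 0.49362838 0.00095014] z [ 0.49362735 -0.86967279  0.00112997]
rig target [0.09545942 0.09545942] world [ 0.63324071 -0.06028667] shift tool [1.68200114e-05 3.92437858e-04 1.45554232e-02]
rig target [0.103416   0.08677633] world [ 0.63875328 -0.07069411] shift tool [2.97960699e-05 4.91606871e-05 2.63276467e-02]
rig target [0.10781579 0.08124503] world [ 0.64161775 -0.0771554 ] shift tool [ 3.70798393e-05 -6.49159061e-04  3.33608362e-02]
rig target [0.11192007 0.07549104] world [ 0.64414015 -0.08375775] shift tool [ 4.39625950e-05 -1.71461051e-03  4.03478401e-02]
```

View pics/s2.png

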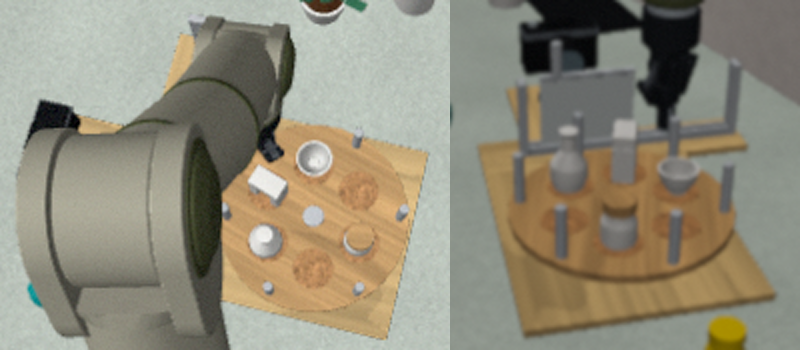

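Request:
move_arm(steps=[[[0, 0, 0.005], [0, 0, 0], 255], [[0, 0, 0.01], [0, 0, 0], 255], [[0, 0, 0.015], [0, 0, 0], 255], [[0, 0, 0.02], [0, 0, 0], 255], [[0, 0, 0.025], [0, 0, 0], 255], [[0, 0, 0.029], [0, 0, 0], 255], [[0, -0.001, 0.033], [0, 0, 0], 255], [[0, -0.001, 0.037], [0, 0, 0], 255], [[0, -0.001, 0.039], [0, 0, 0], 255], [[0, -0.001, 0.039], [0, 0, 0], 255]])

```text
time: 5.3
eef_pos: [0.6434, -0.0819, 0.1013]
eef_rot: [7.0, 90.0, -53.5]
wrist_force: [-0.0, -0.3, 0.3]
finger_gap: -0.0004
```

```bash
python3 snap.py s3;python3 -c "
from h import *
a=np.radians([37,34,30]);state(.135*np.cos(a),.135*np.sin(a))"
```

```text
5.4 [ 0.64316985 -0.08137083  0.10131109] rig [0.11037977 0.07755654] F [-0.96803793  0.12620814  0.17617526] gap -0.0001376444797956126
tool y [8.69323418e-01 4.94243659e-01 1.34472433e-05] z [ 4.94243658e-01 -8.69323417e-01  5.93721330e-05]
rig target [0.10781579 0.08124503] world [ 0.64161775 -0.0771554 ] shift tool [-2.53246050e-07  7.34178003e-04 -4.43168717e-03]
rig target [0.11192007 0.07549104] world [ 0.64414015 -0.08375775] shift tool [ 1.47148774e-07 -3.36216053e-04  2.55456466e-03]
rig target [0.11691343 0.0675    ] world [ 0.64695939 -0.09274898] shift tool [ 6.67146596e-07 -2.32923633e-03  1.17642464e-02]
```

View pics/s3.png

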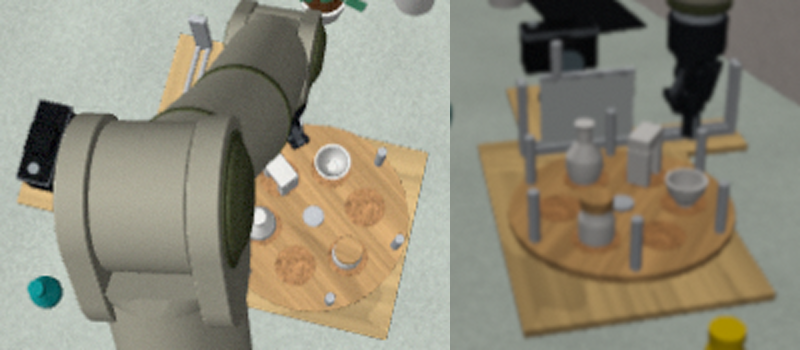

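Request:
move_arm(steps=[[[-0.015, 0, -0.002], [0, 0, 0], 255], [[-0.04, 0, -0.002], [0, 0, 0], 255], [[-0.07, 0, -0.002], [0, 0, 0], 255], [[-0.1, 0, -0.002], [0, 0, 0], 255], [[-0.12, 0, -0.002], [0, 0, 0], 255], [[-0.13, 0, -0.01], [-0.1, 0, 0], 255], [[-0.13, 0, -0.03], [-0.2, 0, 0], 255], [[-0.13, -0.005, -0.05], [-0.3, 0, 0], 255], [[-0.13, -0.01, -0.08], [-0.4, 0, 0], 255], [[-0.13, -0.01, -0.1], [-0.5, 0, 0], 255]])

```text
time: 6.4
eef_pos: [0.5835, 0.002, 0.2325]
eef_rot: [68.2, 90.0, 36.8]
wrist_force: [1.1, 0.3, -0.6]
finger_gap: 0.0
```

```bash
python3 -c "
from h import *
state([-.08],[.233])"
```

```text
6.4 [0.58348379 0.00202814 0.23251488] rig [0.03160911 0.14322997] F [ 1.12032187  0.30475798 -0.60364941] gap 2.4625379296569316e-06
tool y [5.21734336e-01 8.53107973e-01 2.63137831e-04] z [ 8.53107983e-01 -5.21734375e-01  1.05168430e-04]
rig target [-0.08   0.233] world [0.49808865 0.11701911] shift tool [ 1.18807272e-07  5.35461361e-02 -1.32846016e-01]
```

Request:
move_arm(steps=[[[0, 0.008, -0.02], [-0.05, 0, 0], 255], [[0, 0.016, -0.04], [-0.1, 0, 0], 255], [[0, 0.024, -0.06], [-0.15, 0, 0], 255], [[0, 0.032, -0.08], [-0.2, 0, 0], 255], [[0, 0.04, -0.1], [-0.25, 0, 0], 255], [[0, 0.048, -0.12], [-0.3, 0, 0], 255], [[0, 0.0535, -0.132], [-0.3, 0, 0], 255], [[0, 0.0535, -0.132], [-0.3, 0, 0], 255], [[0, 0.0535, -0.132], [-0.3, 0, 0], 255], [[0, 0.0535, -0.132], [-0.3, 0, 0], 255]])

```text
time: 7.4
eef_pos: [0.5015, 0.1148, 0.2313]
eef_rot: [-29.2, 90.0, -43.9]
wrist_force: [0.5, -0.7, -0.0]
finger_gap: -0.0002
```

```bash
python3 snap.py s4; python3 -c "
from h import *
state([-.075,.086,.092],[.233,.233,.233])"
```

```text
7.5 [0.50144478 0.11476164 0.23120223] rig [-0.07618341  0.2316608 ] F [-0.1733222   0.79922246 -0.13812353] gap 3.378412236712896e-05
tool y [ 2.52683183e-01  9.67549028e-01 -2.95264617e-04] z [ 9.67549059e-01 -2.52683116e-01  2.45909880e-04]
rig target [-0.075  0.233] world [0.5029274  0.11575953] shift tool [-1.04943262e-07  1.34013699e-03  1.18235095e-03]
rig target [0.086 0.233] world [0.65873501 0.07520109] shift tool [3.94488364e-05 1.46781999e-03 1.62182295e-01]
rig target [0.092 0.233] world [0.66454151 0.0736896 ] shift tool [4.09228903e-05 1.47257837e-03 1.68182293e-01]
```

View pics/s4.png

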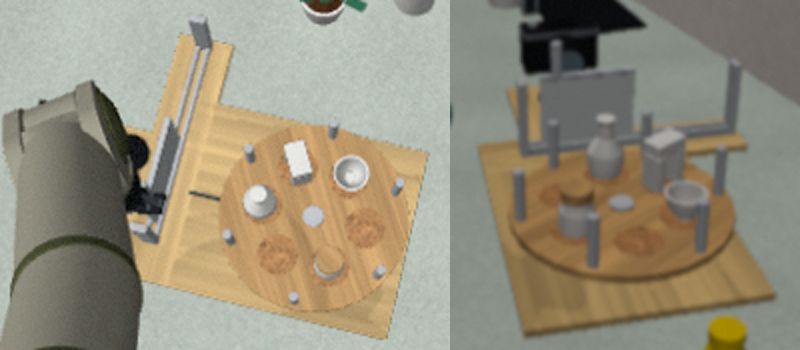

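Request:
move_arm(steps=[[[0.01, 0.001, 0], [0, 0, 0], 255], [[0.025, 0.001, 0], [0, 0, 0], 255], [[0.04, 0.001, 0], [0, 0, 0], 255], [[0.055, 0.001, 0], [0, 0, 0], 255], [[0.068, 0.001, 0], [0, 0, 0], 255], [[0.075, 0.001, 0], [0, 0, 0], 255], [[0.076, 0.001, 0], [0, 0, 0], 255], [[0.076, 0.001, 0.003], [0, 0, 0], 255], [[0.076, 0.001, 0.007], [0, 0, 0], 255], [[0.076, 0.001, 0.012], [0, 0, 0], 255]])

```text
time: 8.5
eef_pos: [0.5136, 0.1135, 0.1559]
eef_rot: [28.8, 89.9, 14.3]
wrist_force: [0.2, 0.4, 0.3]
finger_gap: -0.0002
```

Request:
move_arm(steps=[[[0, 0, 0.007], [0, 0, 0], 255], [[0, 0, 0.014], [0, 0, 0], 255], [[0, 0, 0.021], [0, 0, 0], 255], [[0, 0, 0.028], [0, 0, 0], 255], [[0, 0, 0.035], [0, 0, 0], 255], [[0, 0, 0.042], [0, 0, 0], 255], [[0, 0, 0.049], [0, 0, 0], 255], [[0, 0, 0.056], [0, 0, 0], 255], [[0, 0, 0.063], [0, 0, 0], 255], [[0, 0, 0.07], [0, 0, 0], 255]])

```text
time: 9.5
eef_pos: [0.5811, 0.0959, 0.1553]
eef_rot: [93.4, 90.0, 78.8]
wrist_force: [-2.5, 1.4, 1.2]
finger_gap: -0.0001
```

```bash
python3 -c "
from h import *
state([.086,.092],[.233,.233])"
```

```text
9.5 [0.58112156 0.09590434 0.15527027] rig [0.00567418 0.23348349] F [-2.45934552  1.42949724  1.23533825] gap -6.078993912432292e-05
tool y [2.51002330e-01 9.67986479e-01 8.47515260e-05] z [ 9.67986482e-01 -2.51002331e-01 -5.01071129e-06]
rig target [0.086 0.233] world [0.65873501 0.07520109] shift tool [-4.49888958e-07 -5.59304518e-04  8.03253314e-02]
rig target [0.092 0.233] world [0.66454151 0.0736896 ] shift tool [-4.80433135e-07 -5.64967212e-04  8.63253288e-02]
```

Pushing (2.8 N). Continue.

Request:
move_arm(steps=[[[0, 0, 0.007], [0, 0, 0], 255], [[0, 0, 0.014], [0, 0, 0], 255], [[0, 0, 0.021], [0, 0, 0], 255], [[0, 0, 0.028], [0, 0, 0], 255], [[0, 0, 0.035], [0, 0, 0], 255], [[0, 0, 0.042], [0, 0, 0], 255], [[0, 0, 0.049], [0, 0, 0], 255], [[0, 0, 0.056], [0, 0, 0], 255], [[0, 0, 0.063], [0, 0, 0], 255], [[0, 0, 0.07], [0, 0, 0], 255]])

```text
time: 10.5
eef_pos: [0.6489, 0.0782, 0.1553]
eef_rot: [-170.2, 90.0, 175.2]
wrist_force: [-1.8, 1.6, 0.2]
finger_gap: -0.0001
```

Request:
move_arm(steps=[[[0, 0, 0.001], [0, 0, 0], 255], [[0, 0, 0.002], [0, 0, 0], 255], [[0, 0, 0.003], [0, 0, 0], 255], [[0, 0, 0.004], [0, 0, 0], 255], [[0, 0, 0.005], [0, 0, 0], 255], [[0, 0, 0.006], [0, 0, 0], 255], [[0, 0, 0.007], [0, 0, 0], 255], [[0, 0, 0.008], [0, 0, 0], 255], [[0, 0, 0.008], [0, 0, 0], 255], [[0, 0, 0.008], [0, 0, 0], 255]])

```text
time: 11.5
eef_pos: [0.6561, 0.0763, 0.1552]
eef_rot: [-83.0, 90.0, -97.6]
wrist_force: [-1.6, -0.7, -0.2]
finger_gap: 0.0002
```

```bash
python3 -c "
from h import *
state([.086,.092],[.233,.233])"
```

```text
11.5 [0.65606053 0.07628205 0.15523742] rig [0.08313946 0.23337235] F [-1.64926111 -0.68530543 -0.19616539] gap 0.00022889467428805342
tool y [ 2.51127322e-01  9.67954058e-01 -9.75860195e-05] z [ 9.67954063e-01 -2.51127322e-01  1.19032006e-05]
rig target [0.086 0.233] world [0.65873501 0.07520109] shift tool [ 7.06097770e-08 -3.74682841e-04  2.86023656e-03]
rig target [0.092 0.233] world [0.66454151 0.0736896 ] shift tool [ 1.42505951e-07 -3.79570767e-04  8.86023457e-03]
```

Creep on until the stop shows in the force.

Request:
move_arm(steps=[[[0, 0, 0.001], [0, 0, 0], 255], [[0, 0, 0.002], [0, 0, 0], 255], [[0, 0, 0.003], [0, 0, 0], 255], [[0, 0, 0.004], [0, 0, 0], 255], [[0, 0, 0.004], [0, 0, 0], 255], [[0, 0, 0.004], [0, 0, 0], 255], [[0, 0, 0.004], [0, 0, 0], 255], [[0, 0, 0.004], [0, 0, 0], 255], [[0, 0, 0.004], [0, 0, 0], 255], [[0, 0, 0.004], [0, 0, 0], 255]])

```text
time: 12.5
eef_pos: [0.6563, 0.0762, 0.1552]
eef_rot: [-166.3, 89.6, 179.2]
wrist_force: [-15.2, 1.7, 9.2]
finger_gap: 0.0002
```

Request:
move_arm(steps=[[[0, 0, 0.001], [0, 0, 0], 255], [[0, 0, 0.002], [0, 0, 0], 255], [[0, 0, 0.003], [0, 0, 0], 255], [[0, 0, 0.003], [0, 0, 0], 255], [[0, 0, 0.003], [0, 0, 0], 255], [[0, 0, 0.003], [0, 0, 0], 255], [[0, 0, 0.003], [0, 0, 0], 255], [[0, 0, 0.003], [0, 0, 0], 255], [[0, 0, 0.003], [0, 0, 0], 255], [[0, 0, 0.003], [0, 0, 0], 255]])

```text
time: 13.5
eef_pos: [0.6563, 0.0762, 0.1552]
eef_rot: [-166.7, 89.3, 178.8]
wrist_force: [-25.2, 2.7, 16.9]
finger_gap: -0.0002
```

Request:
move_arm(steps=[[[0, 0, -0.004], [0, 0, 0], 255], [[0, 0, -0.008], [0, 0, 0], 255], [[0, 0, -0.015], [0, 0, 0], 255], [[0, 0, -0.025], [0, 0, 0], 255], [[-0.015, 0, -0.03], [0, 0, 0], 255], [[-0.035, 0, -0.03], [0, 0, 0], 255], [[-0.06, 0, -0.03], [0, 0, 0], 255], [[-0.09, 0, -0.03], [0, 0, 0], 255], [[-0.11, 0, -0.03], [0, 0, 0], 255], [[-0.12, 0, -0.03], [0, 0, 0], 255]])

```text
time: 14.5
eef_pos: [0.6345, 0.0824, 0.2786]
eef_rot: [25.6, 89.8, 11.0]
wrist_force: [-0.1, -0.3, 0.1]
finger_gap: -0.0
```

Request:
move_arm(steps=[[[0, 0.03, 0], [0, 0, 0], 255], [[0, 0.06, -0.01], [0, 0, 0], 255], [[0, 0.09, -0.02], [0, 0, 0], 255], [[0, 0.12, -0.03], [0, 0, 0], 255], [[0, 0.15, -0.04], [0, 0, 0], 255], [[0, 0.18, -0.05], [0, 0, 0], 255], [[0, 0.21, -0.06], [0, 0, 0], 255], [[0, 0.24, -0.07], [0, 0, 0], 255], [[0, 0.25, -0.08], [0, 0, 0], 255], [[0, 0.25, -0.08], [0, 0, 0], 255]])

```text
time: 15.5
eef_pos: [0.6172, 0.3467, 0.2749]
eef_rot: [173.0, 89.9, 158.6]
wrist_force: [-0.4, -0.2, -0.7]
finger_gap: 0.0002
```

```bash
python3 snap.py s5; python3 -c "
from h import *
state([.086],[.233])"
```

```text
15.6 [0.61920398 0.34285678 0.27524717] rig [-0.01968281  0.48206508] F [-0.14731688 -0.19104303  0.02410998] gap 7.883095762524759e-05
tool y [ 0.25152897  0.96784902 -0.00120619] z [ 9.67849768e-01 -2.51528709e-01  3.68282457e-04]
rig target [0.086 0.233] world [0.65873501 0.07520109] shift tool [ 0.00033936 -0.2491071   0.10558318]
```

View pics/s5.png

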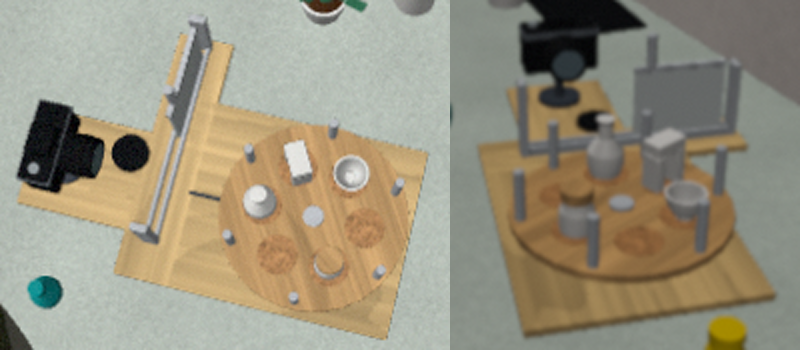

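```bash
python3 -c "
from workcell import ctrl
print(ctrl.job_done())"
```

```text
the job is handed in; nothing more can be done
None
```

I did both parts in the order asked and handed the job in at about 15.6 s. I pushed a peg clockwise with the shut fingers until the turntable clicked on by one station (60°). Then I pushed the screen's handle peg along its track to the stop and backed off.

- **Turntable:** The last pictures show it at rest with the vase in front of the camera. All four products are upright on their stations, and the robot's path never touched them.
- **Screen:** It stalled firmly at the end of its travel, with about 30 N at the wrist, and the last pictures show the lens clear. I did not measure its final position separately from the pictures.
- **Bystanders:** The lens cap is where it was. The mug and brush lay outside the final pictures, and the arm never went near them.
- **Robot:** It ended clear of everything, with the wrist force near zero. No check failed or disagreed.

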